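# Eject the tall coffee pod into the catch tray

## Robot

A 6-joint arm with a two-finger parallel gripper is mounted at the origin on the work surface. World frame = base frame: x ahead of the robot, y to its left, z up, the work surface at z = 0. Lengths are in m, angles in rad, forces in N, time in s.
With the tool pointing down it reaches from about 0.35 to 0.875 m from the base axis. Payload 4.2 kg.
Tool frame: the origin (TCP) lies midway between the tips of the shut fingers; the grasp point (between the pads) lies 19 mm behind it; z points along the fingers, y is the line along which they close (so a half turn about z gives the same grasp; the last joint's range is limited). The gripper opens to 87 mm and grips with 3 to 60 N. Pads are 19 mm wide; open, the fingers measure 117 mm over their backs; the gripper's body (75 mm by 190 mm) begins 51 mm behind the grasp point.
Start: joints at [-0.988, 0.385, 0.008, 0, -1.194, -0.259], TCP at [0.199, -0.592, 0.223] pointing down, gripper open.
Joint ranges: [-3.14, 3.14], [-1.21, 2.06], [-1.07, 1.41], [-3.16, 2.05], [-2.99, -0.16], [-3.1, 3.1]. Speed limits (rad/s): [2.79, 2.79, 3.14, 3.14, 3.14, 3.14].

## Interface

Orientations are given as a rotation vector (axis times angle).
In Python, from workcell import env gives the robot as it stands.
- The arm moves only by the tool carry_out, never from a script. Its argument "deltas" is text: rows parted by semicolons, each of 4 numbers parted by spaces: the shift along the tool's x, y, z in mm, then the turn about the tool's z in rad. In form: dx dy dz turn; .... A call has 1 to 20 rows; each row is the pose to reach, as a shift and turn from the pose commanded when the call began, along the tool's axes at that moment; what a row does not reach only later rows make up. A row lasts 1/12 s, in which the tool goes at most 41.7 mm and 7.16 degrees, less where a joint would pass 70% of its speed; a pose out of reach is approached as far as the arm can. A call with a gripper value outside its range is refused whole. "gripper" is the closure, from -1 (fully open) to 1 (shut), set as the call begins (left out, the last holds). The fingers move at their own pace and stop on an object; "grip_force" is the grip in N (left out, the last holds). Time passes only in rows, so rows that repeat a pose let the fingers close. It gives the time, the measured TCP pose, the force, the opening and the grip force at its end, in the units of the state.
- env.observe(): the state, without advancing time (a new reading comes with each control period).
- env.grab_frame(name): name is "side" or "top" or "wrist"; returns the picture (400x640x3 uint8, red, green, blue); there is no depth.
- env.camera_model(name): a dict with "fovy" (degrees; the focal length in pixels is half the picture's height over the tangent of half this angle, whatever the lens; pixels are square), "cx", "cy" (the principal point, pixels), "camera_from_world" (4x4, takes a point from world to camera coordinates); the wrist camera has in their place "T_tool_cam" (4x4, takes a point from camera to tool coordinates, whose origin is the TCP and whose axes are the flange's). Camera axes: x right, y down, z forward; pixel columns grow to the right and rows downward; lengths in m; the calibration is good to about 2 mm. A picture is of the moment at which its call begins: read the wrist's pose just before it. camera_model takes no time and is no camera call.
- env.close_job(): hands the job in; it is judged then, once.
The state is a dict: "time_s": time; "qpos": joint angles; "joint_vel": joint speeds; "effort": joint torques, N m; "tool_pos": TCP position; "ee_rot": TCP orientation; "wrist_force": force on the tool from outside, world axes, zero at the start; "torque": the same for the moment, N m; "grip_width": finger opening in m; "grip_force": force on a finger pad.
Only numpy, scipy, OpenCV 4.12 (cv2) and the standard library are available. Lean on these libraries where they do the work, as an engineer would, in place of code of your own. Each camera call takes 0.05 s, during which the arm holds its last target. There are 200 camera calls.

## Task

The small wooden rack on the kitchen counter holds a tall pod and a flat pod, each in front of its own spring ejector slide. Press the upright tab of the slide behind the tall pod all the way forward so that the pod drops into the rack's catch tray, then let the slide spring back. Do not touch the tall pod itself, and leave the flat pod held in its place.

Things in the scene. Friction and masses are not known exactly. Their poses are not given: they have to be found in the camera images.
- rack: Fixed wooden rack, 164 mm wide. Origin: on the counter, mid-width; x = way pods go out, z up. Lanes at y = +43 and -43 mm; deck 40 mm high, lane walls 60. Behind each pod an aluminium slide: its upright tab (34 mm wide, x = -96 to -86 mm at rest, top 100 mm above the counter; slide's flat bar ahead of it up to 56 mm) presses 50 mm along +x. Free room behind the tabs (x under -100 mm).
- tall_pod: Tall aluminium pod, 46 mm diameter, 44 mm high, tapering to a 32 mm top; origin at its centre, half-way up. Stands at x = 0 in either lane of the rack, kept in by two sprung black noses. Its slide springs back by itself (2.5 N at rest, 5 N fully in; up to about 8 N as the pod passes the noses; hard stop at 50 mm). The pod drops off about 37 mm into the stroke.
- flat_pod: Flat aluminium pod, a disc of 46 mm diameter, 20 mm high; origin at its centre, half-way up. Stands at x = 0 in the other lane of the rack and stays there.
- tray (a point): Middle of the floor of the open catch tray at the front of the rack, shared by both lanes: 111 mm long inside (along the rack's x) and 152 mm wide, floor 6 mm and rim 42 mm above the counter. Axes as the rack's.
Things that resemble listed ones, but are neither listed nor needed, are in the scene too. What is shaped like the tall_pod but green is not meant.

How it is judged:
At the end, for the whole second after the job is handed in: The tall pod lies at rest (in any attitude) in the catch tray: its centre is 40 to 145 mm along the rack's x, within 82 mm of the rack's middle line and lower than 52 mm above the counter; the flat pod is within 12 mm of where it was (x of tall_pod in the frame of rack between 0.04 and 0.145 m and y of tall_pod in the frame of rack between -0.082 and 0.082 m and z of tall_pod in the frame of rack below 0.052 m and linear speed of tall_pod below 0.05 m/s and distance of flat_pod from where it was at the start of the episode below 0.012 m); the robot touches nothing.
It fails at once if the robot touches the tall pod (contact force between any of the fingers, the arm and tall_pod above 0.5 N).
It fails at once if the flat pod is moved out of its place (more than 12 mm) (distance of flat_pod from where it was at the start of the episode above 0.012 m).
It also fails if it takes over 32 s, if anything falls off the work surface, if the arm or the gripper's body presses on something with over 40 N, if the wrist force passes 120 N, or if a joint passes its speed limit or range.

## Working session

There is one attempt and no reset: what is moved stays moved. The work goes in short steps, Python scripts to look and compute and a tool call to move; the robot and the scene stay as the last step left them, time stands still between calls to the robot, and variables do not carry over. Pictures are saved under pics/ and viewed, at most 10 in all, crops included, and the job is handed in when it is done.

Besides the shell and the picture viewer there is one more tool, called after "Call:" by a JSON object that holds its "method" and its "body", one argument or row to a line. carry_out: Moves the arm, as the interface text tells. Its arguments: {"type":"object","properties":{"deltas":{"type":"string"},"gripper":{"type":"number"},"grip_force":{"type":"number"}},"required":["deltas"]}

```bash
mkdir -p pics
python3 - <<'E'
from workcell import env
import cv2,numpy as np
for n in("side","top"):
    im=env.grab_frame(n); cv2.imwrite(f"pics/{n}0.png",im[:,:,::-1])
    m=env.camera_model(n); print(n,m["fovy"],m["cx"],m["cy"],np.round(m["camera_from_world"],3).tolist(), [k for k in m])
s=env.observe(); print(s["time_s"],s["tool_pos"],s["ee_rot"],s["wrist_force"])
print({k:(np.round(v,3).tolist() if not isinstance(v,(str,dict)) else v) for k,v in env.camera_model("wrist").items()})
E
```

```text
side 52.973863588017274 318.0758903318118 197.87818916732235 [[-1.0, -0.018, -0.013, 0.602], [0.001, 0.547, -0.837, 0.041], [0.022, -0.837, -0.547, 0.731], [0.0, 0.0, 0.0, 1.0]] ['fovy', 'cx', 'cy', 'camera_from_world']
top 52.253937214132364 325.8716907800723 200.22625860156444 [[-0.03, -0.999, 0.014, 0.074], [-0.99, 0.027, -0.142, 0.614], [0.141, -0.018, -0.99, 0.619], [0.0, 0.0, 0.0, 1.0]] ['fovy', 'cx', 'cy', 'camera_from_world']
0.1 [ 0.19871267 -0.59200983  0.22156824] [ 5.06124050e-01 -3.10012411e+00 -2.99300685e-03] [ 0.17550912 -0.04753943 -0.48511217]
{'fovy': 66.13, 'cx': 317.684, 'cy': 201.913, 'T_tool_cam': [[-0.0, -0.954, -0.299, 0.083], [1.0, -0.0, -0.0, -0.0], [-0.0, -0.299, 0.954, -0.163], [0.0, 0.0, 0.0, 1.0]]}
```

View pics/top0.png

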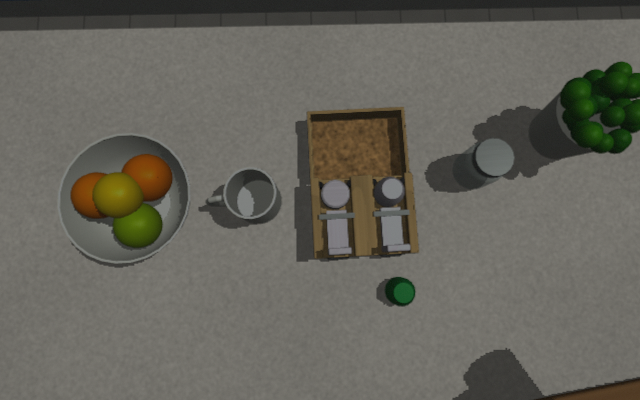

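View pics/side0.png

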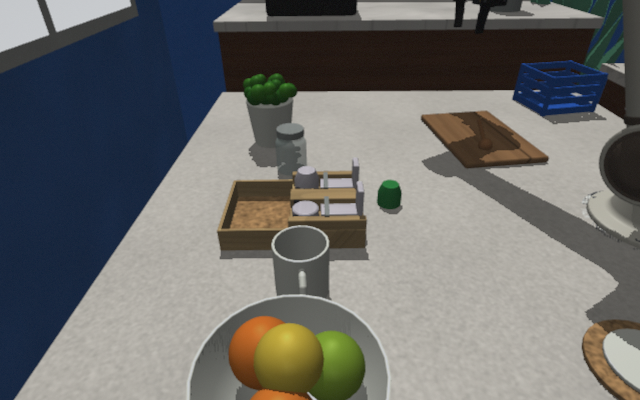

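The rack is at top px (360,185). Lane candidates in the top view:
- (392,190): small top, stands high in the side view at (307,177), so it looks like the tall pod.
- (335,193): broad disc, low at side (305,208), so it looks like the flat pod.
- (400,291): the green decoy.

I'll confirm with one enlarged crop.

Run:
```python
import cv2,numpy as np
t=cv2.imread("pics/top0.png")[100:300,300:430]; s=cv2.imread("pics/side0.png")[140:260,210:410]
a=cv2.resize(t,None,fx=3,fy=3,interpolation=2); b=cv2.resize(s,None,fx=2,fy=2,interpolation=2)
o=np.zeros((600,800,3),np.uint8); o[:,:390]=a; o[:240,400:]=b[:,:400]
cv2.imwrite("pics/crop1.png",cv2.convertScaleAbs(o,alpha=1.5))
```

```text
(no output)
```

View pics/crop1.png

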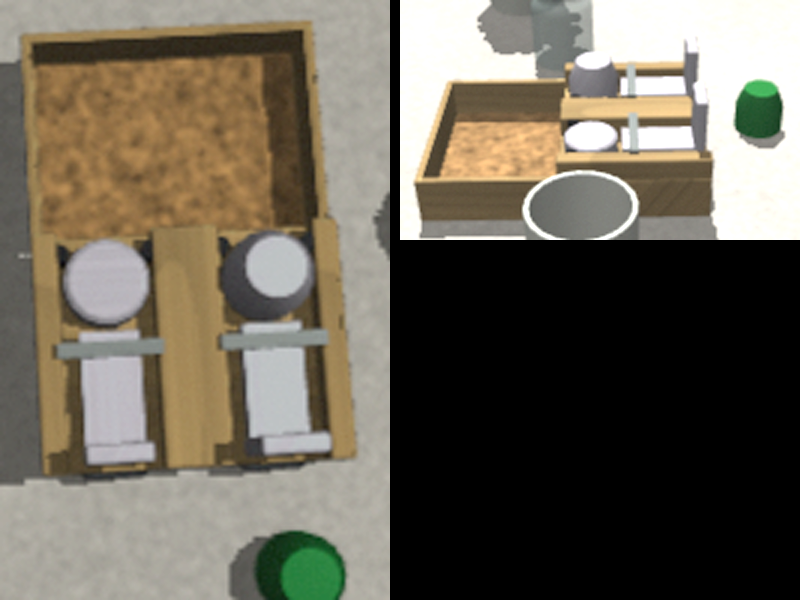

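The crop confirms it. In the right lane (−y), crop (270,272) is the tapered, tall, grey pod, and its slide tab top is at crop (296,443). The flat disc is in the left lane, and the green one stands on the counter behind. Next I'll measure the tabs and pods by mask and rays.

```bash
cat > h.py <<'E'
import numpy as np
from workcell import env
def ray(n,px,z):
    m=env.camera_model(n); T=np.array(m["camera_from_world"]); f=200/np.tan(np.radians(m["fovy"]/2))
    R=T[:3,:3]; o=-R.T@T[:3,3]; d=R.T@np.array([(px[0]-m["cx"])/f,(px[1]-m["cy"])/f,1])
    return o+d*(z-o[2])/d[2]
E
python3 - <<'E'
import cv2,numpy as np
from h import *
im=cv2.imread("pics/top0.png"); c=im[100:300,300:430]
hsv=cv2.cvtColor(c,cv2.COLOR_BGR2HSV)
m=((hsv[...,1]<45)&(hsv[...,2]>118)).astype(np.uint8)
n,l,st,ce=cv2.connectedComponentsWithStats(m,connectivity=4)
for i in range(1,n):
    if st[i,4]>25: print(st[i].tolist(),(ce[i]+[300,100]).round(1))
cr=lambda x,y:(300+(x+.5)/3-.5,100+(y+.5)/3-.5)
P=dict(tabR=ray("top",cr(296,443),.1),tabL=ray("top",cr(120,452),.1),flat=ray("top",cr(107,281),.06),tall=ray("top",cr(277,265),.084),
 rearR=ray("top",cr(355,457),.06),rearL=ray("top",cr(43,472),.06),frontL=ray("top",cr(24,37),.042),frontR=ray("top",cr(311,24),.042),green=ray("top",cr(312,573),.044))
for k,v in P.items(): print(k,v.round(4))
g=lambda a,b:np.linalg.norm((P[a]-P[b])[:2])
print("tabs",g("tabR","tabL"),"pods",g("flat","tall"),"rear",g("rearR","rearL"),"front",g("frontR","frontL"),"tab-pod R",g("tabR","tall"),"L",g("tabL","flat"))
# rack x axis direction
for a,b in(("tabR","tall"),("tabL","flat"),("rearR","frontR"),("rearL","frontL")):
    d=P[b]-P[a]; print(a,np.degrees(np.arctan2(d[1],d[0])))
for a,b in(("tabR","tabL"),("tall","flat"),("rearR","rearL"),("frontR","frontL")):
    d=P[b]-P[a]; print(a,np.degrees(np.arctan2(-d[0],d[1])))
print("side tabR",ray("side",(210+691/2-200-.0+0,140+42/2),.1))
E
```

```text
[83, 79, 19, 20, 298] [392.1 188.2]
[24, 81, 25, 25, 476] [335.7 193. ]
[81, 108, 19, 3, 46] [389.4 208.8]
[27, 111, 19, 3, 45] [335.2 211.7]
[82, 116, 21, 29, 522] [391.8 230. ]
[28, 119, 20, 29, 526] [337.4 233. ]
[89, 145, 21, 6, 99] [399.  247.2]
[30, 148, 21, 6, 98] [340.  250.5]
[120, 164, 8, 9, 34] [424.5 268.4]
tabR [ 0.5351 -0.0469  0.1   ]
tabL [0.5333 0.0391 0.1   ]
flat [0.624 0.041 0.06 ]
tall [ 0.626  -0.0452  0.084 ]
rearR [ 0.5279 -0.0849  0.06  ]
rearL [0.525  0.0773 0.06  ]
frontL [0.7662 0.0821 0.042 ]
frontR [ 0.7699 -0.0793  0.042 ]
green [ 0.4683 -0.0623  0.044 ]
tabs 0.08598486985408318 pods 0.08614514313261817 rear 0.1622206220943265 front 0.161389579473143 tab-pod R 0.09091936094402847 L 0.09068511145953169
tabR 1.0689946470287237
tabL 1.1696654553431498
rearR 1.3195421286066347
rearL 1.1227006028380888
tabR 1.2203291163788361
tall 1.3759430384574411
rearR 1.031247578529816
frontR 1.3056192057935554
side tabR [ 0.53450796 -0.04426105  0.1       ]
```

All sizes check out: lanes 86 mm apart, tab to pod 91 mm, yaw about 1.2°. Tab centre is (0.535, −0.047), rear face at x≈0.530. I'll go to (0.490, −0.048, 0.18) first with the gripper shut.

```bash
cat >> h.py <<'E'
from scipy.spatial.transform import Rotation as Ro
def to(p,yaw=np.radians(1.2)):
    s=env.observe(); R=Ro.from_rotvec(s["ee_rot"]).as_matrix()
    c=R.T@[-np.cos(yaw),-np.sin(yaw),0]
    return (1000*R.T@(np.array(p)-s["tool_pos"])).round(1), np.arctan2(c[1],c[0]).round(4)
E
python3 -c "
from h import *
print(to([.49,-.048,.18]))"
```

```text
(array([-449.2,  423. ,   42.3]), np.float64(0.3027))
```

Call:
{"method": "carry_out", "body": {
  "deltas": "-15 14 0 0; -45 42 0 0.03; -74 70 0 0.07; -103 97 0 0.1; -132 124 0 0.13; -161 152 0 0.16; -190 179 0 0.19; -219 206 0 0.22; -248 234 0 0.25; -277 261 0 0.28; -306 288 0 0.303; -335 316 0 0.303; -364 343 0 0.303; -393 370 10 0.303; -420 396 20 0.303; -440 414 30 0.303; -449 423 42 0.303; -449 423 42 0.303; -449 423 42 0.303",
  "gripper": 1
}}

```text
time_s: 1.68
tool_pos: [0.4894, -0.0483, 0.1797]
ee_rot: [0.035, -3.139, 0.001]
wrist_force: [0.1, 0.0, -0.6]
grip_width: 0.0003
grip_force: 0.0
```

```bash
python3 -c "
from h import *
import cv2
s=env.observe(); print(s['time_s'],s['tool_pos'],s['wrist_force'],s['grip_width'],to([.49,-.048,.075]))
cv2.imwrite('pics/w1.png',env.grab_frame('wrist')[:,:,::-1])"
```

```text
1.6833 [ 0.48937897 -0.04826351  0.1796718 ] [ 0.098271    0.01692556 -0.55234842] 0.00026992023816441526 (array([ -0.9,   0.3, 104.7]), np.float64(0.0013))
```

View pics/w1.png

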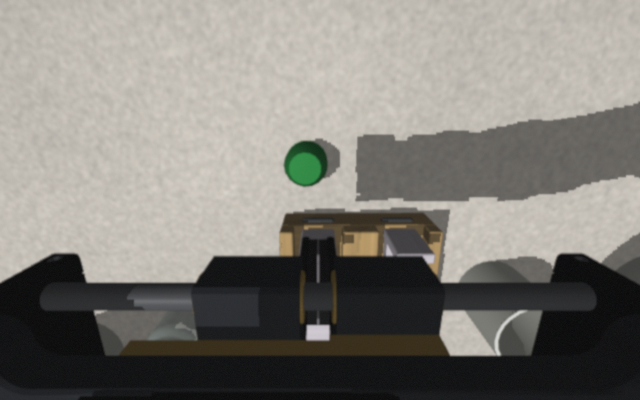

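The wrist view shows the shut fingers at (318,240) above and behind the right lane's tab, with the green pod well clear at (306,162). Lowering, then moving forward to contact.

Call:
{"method": "carry_out", "body": {
  "deltas": "0 0 20 0; 0 0 50 0; 0 0 80 0; 0 0 100 0; 0 0 105 0; -8 0 105 0; -16 0 105 0; -22 0 105 0; -26 0 105 0; -30 0 105 0; -30 0 105 0; -30 0 105 0"
}}

```text
time_s: 2.73
tool_pos: [0.5194, -0.0481, 0.0757]
ee_rot: [0.032, -3.14, 0.0]
wrist_force: [-2.2, 0.4, 2.1]
grip_width: 0.0005
grip_force: 1.2
```

Call:
{"method": "carry_out", "body": {
  "deltas": "-5 0 0 0; -10 0 0 0; -15 0 0 0; -20 0 0 0; -25 0 0 0; -30 0 0 0; -34 0 0 0; -38 0 0 0; -42 0 0 0; -42 0 0 0; -42 0 0 0"
}}

```text
time_s: 3.65
tool_pos: [0.5611, -0.0472, 0.0752]
ee_rot: [0.032, -3.139, 0.0]
wrist_force: [-3.9, 0.5, 1.9]
grip_width: 0.0003
grip_force: 2.3
```

```bash
python3 -c "
from h import *
import cv2
a=env.grab_frame('top')[90:320,280:440,::-1]; b=env.grab_frame('side')[130:270,200:420,::-1]
import numpy as np
o=np.zeros((460,780,3),np.uint8); o[:,:320]=cv2.resize(a,None,fx=2,fy=2); o[:280,330:770]=cv2.resize(b,None,fx=2,fy=2)
cv2.imwrite('pics/p1.png',cv2.convertScaleAbs(o,alpha=1.5))"
```

```text
(no output)
```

View pics/p1.png

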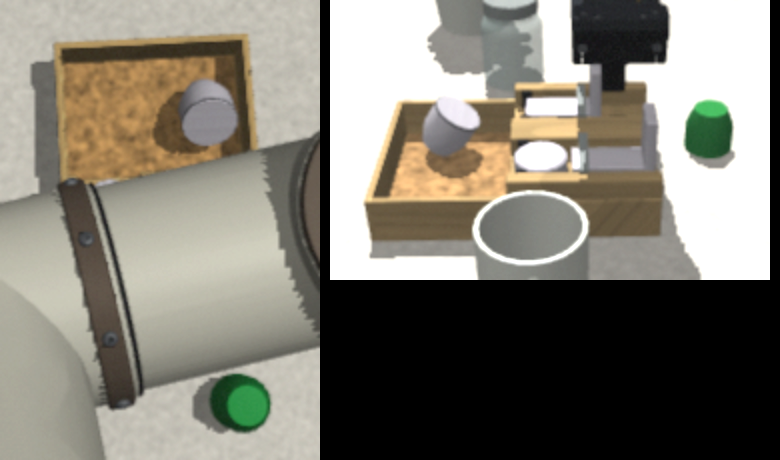

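The tall pod has dropped into the tray, at side crop (450,127), and the flat pod is still in place at (540,157). I'll finish the stroke to the stop, then back off.

Call:
{"method": "carry_out", "body": {
  "deltas": "-3 0 0 0; -6 0 0 0; -8 0 0 0; -9 0 0 0; -9 0 0 0"
}}

```text
time_s: 4.17
tool_pos: [0.569, -0.047, 0.0752]
ee_rot: [0.032, -3.137, 0.0]
wrist_force: [-7.8, 1.1, 3.0]
grip_width: 0.0005
grip_force: 3.8
```

Call:
{"method": "carry_out", "body": {
  "deltas": "8 0 0 0; 18 0 0 0; 28 0 0 0; 38 0 0 0; 48 0 0 0; 58 0 0 0; 66 0 0 0; 74 0 0 0; 76 0 -20 0; 76 0 -50 0; 76 0 -80 0; 76 0 -110 0; 110 30 -110 0; 140 60 -110 0; 140 90 -110 0; 140 90 -110 0; 140 90 -110 0"
}}

```text
time_s: 5.58
tool_pos: [0.4294, 0.0417, 0.1865]
ee_rot: [-0.039, 3.138, 0.002]
wrist_force: [0.6, -0.2, -0.7]
grip_width: 0.0006
grip_force: 0.0
```

```bash
python3 -c "
from h import *
import cv2
a=env.grab_frame('top')[90:320,280:440,::-1]; b=env.grab_frame('side')[130:270,200:420,::-1]
import numpy as np
o=np.zeros((460,780,3),np.uint8); o[:,:320]=cv2.resize(a,None,fx=2,fy=2); o[:280,330:770]=cv2.resize(b,None,fx=2,fy=2)
cv2.imwrite('pics/p2.png',cv2.convertScaleAbs(o,alpha=1.5))"
```

```text
(no output)
```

View pics/p2.png

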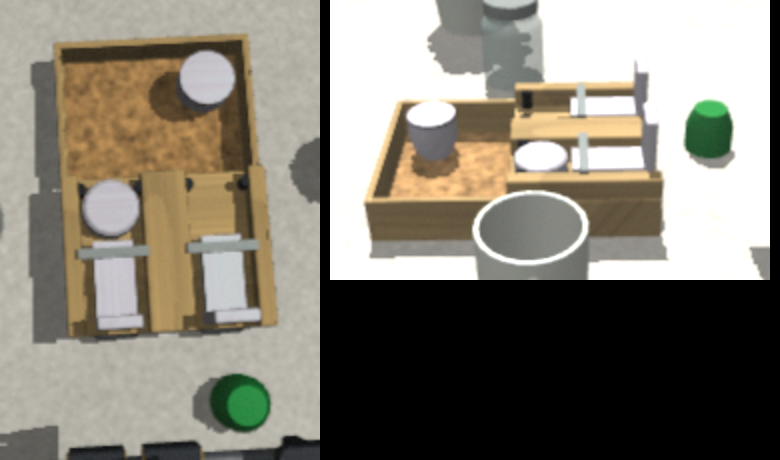

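The tall pod rests upside down in the tray, the slide is back, the flat pod is in place and the arm is clear. Handing in.

```bash
python3 -c "
from h import *
print(env.close_job())"
```

```text
the job is handed in; nothing more can be done
None
```

The tall pod is at rest upside down in the catch tray, its slide has sprung back, the flat pod is still in its place, and the job is handed in (about 6 s used; no verdict was returned).

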